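# Kiln posts back into the post box

### The job

Put the two kiln posts that are lying on the table back into the wooden post box: each one standing on end, all the way down, in the compartment where the post of its own length already stands. They chip easily, so lower each one in and let it drop no more than the last 4 centimetres. Leave the posts already in the box standing in their compartments and do not disturb the cup, the tub and the mug.

Things in the scene. Friction and masses are not known exactly. Their poses are not given: they have to be found in the camera images.
- long_post_mid (a point): middle of the long post to be put away: pale fired-clay kiln post, 25 x 25 mm square and 150 mm long, with a 12 mm core hole along it, alike at both ends; lies on its side on the table, so this point is 12.5 mm above the table. x runs along its length. About 146 g (can be a third lighter or heavier)
- medium_post_mid (a point): middle of the medium-length post to be put away: pale fired-clay kiln post, 25 x 25 mm square and 100 mm long, with a 12 mm core hole along it, alike at both ends; lies on its side on the table, so this point is 12.5 mm above the table. x runs along its length. About 97 g (can be a third lighter or heavier)
- crate: shop-made plywood post box, open on top, fixed to the table, 112 mm (x) x 204 mm (y) x 72 mm high; walls, floor and the two dividers are 6 mm thick, the dividers as high as the walls. Three compartments side by side along y, each 100 mm (x) x 60 mm (y) inside and 66 mm deep: with the stored post in it, too short for another post to lie in, so it goes in only end-on. Origin: centre of its underside, on the table; x points away from the robot, z up
- cell_right (a point): centre of the inner floor of the right-hand compartment (y = -66 mm from the box's centre), 6 mm above the table; axes as the box
- cell_middle (a point): centre of the inner floor of the middle compartment, 6 mm above the table; axes as the box
- cell_left (a point): centre of the inner floor of the left-hand compartment (y = +66 mm), 6 mm above the table; axes as the box
- stored_long_mid (a point): middle (half-way up) of the long post that already stands loose on end in the box: the same pale square kiln post, 25 x 25 mm and 150 mm tall; z along its length. It stands at the far (+x) end of its compartment, its centre 28 to 36 mm beyond the compartment's centre. Which of the three compartments it stands in changes from start to start
- stored_medium_mid (a point): middle (half-way up) of the medium-length post that already stands loose on end in the box: the same pale square kiln post, 25 x 25 mm and 100 mm tall; z along its length. It stands at the far (+x) end of its compartment, its centre 28 to 36 mm beyond the compartment's centre. Which of the three compartments it stands in changes from start to start
- stored_short_mid (a point): middle (half-way up) of the short post that already stands loose on end in the box: the same pale square kiln post, 25 x 25 mm and 50 mm tall; z along its length. It stands at the far (+x) end of its compartment, its centre 28 to 36 mm beyond the compartment's centre. Which of the three compartments it stands in changes from start to start. No loose post belongs with it
- cup: black plastic mixing cup, empty, rim radius 46 mm, 118 mm high, stands beyond the box; bystander. Origin: centre of its underside
- tub: clear plastic mixing tub, empty, rim radius 72 mm, 125 mm high; bystander. Origin: centre of its underside
- mug: orange mug, rim radius 41 mm, 92 mm high, handle at its +y; bystander. Origin: centre of its underside

How it is judged:
At the end, for the whole second after the job is handed in: both posts at rest on end (within 0.7 rad of upright) and down on the box's floor (centre at most 12 mm too high), each in the compartment where the stored post of its length stands; the three stored posts still standing in the box (within 0.7 rad); cup, tub and mug upright (0.15 rad) (((y of long_post_mid in the frame of crate between -0.099 and -0.033 m and y of stored_long_mid in the frame of crate between -0.099 and -0.033 m) or (y of long_post_mid in the frame of crate between -0.033 and 0.033 m and y of stored_long_mid in the frame of crate between -0.033 and 0.033 m) or (y of long_post_mid in the frame of crate between 0.033 and 0.099 m and y of stored_long_mid in the frame of crate between 0.033 and 0.099 m)) and x of long_post_mid in the frame of crate between -0.056 and 0.056 m and z of long_post_mid in the frame of crate between 0.057 and 0.093 m and angle between the x axis of each of long_post_mid, medium_post_mid and the z axis of crate, either way round below 0.7 rad and ((y of medium_post_mid in the frame of crate between -0.099 and -0.033 m and y of stored_medium_mid in the frame of crate between -0.099 and -0.033 m) or (y of medium_post_mid in the frame of crate between -0.033 and 0.033 m and y of stored_medium_mid in the frame of crate between -0.033 and 0.033 m) or (y of medium_post_mid in the frame of crate between 0.033 and 0.099 m and y of stored_medium_mid in the frame of crate between 0.033 and 0.099 m)) and x of medium_post_mid in the frame of crate between -0.056 and 0.056 m and z of medium_post_mid in the frame of crate between 0.038 and 0.068 m and angle between the z axis of each of stored_long_mid, stored_medium_mid, stored_short_mid and the z axis of crate, either way round below 0.7 rad and z of stored_long_mid in the frame of crate below 0.093 m and z of stored_medium_mid in the frame of crate below 0.068 m and z of stored_short_mid in the frame of crate below 0.043 m and linear speed of each of long_post, medium_post below 0.05 m/s and angle between each of cup, tub, mug's own z axis and vertical below 0.15 rad); the robot touches nothing.
It fails at once if the long post is let fall into the box: it moves at over 0.95 m/s at the box, a free fall of about 46 mm (they chip) (linear speed of long_post above 0.95 m/s and horizontal distance between long_post_mid and crate below 0.12 m and height (world z) of long_post_mid below 0.16 m).
It fails at once if the medium post is let fall into the box: it moves at over 0.95 m/s at the box, a free fall of about 46 mm (they chip) (linear speed of medium_post above 0.95 m/s and horizontal distance between medium_post_mid and crate below 0.12 m and height (world z) of medium_post_mid below 0.16 m).
It fails at once if the cup, the tub or the mug is shifted by more than 30 mm (distance of any of cup, tub, mug from where it was at the start of the episode above 0.03 m).
It fails at once if a post already in the box is lifted out or shifted by more than 60 mm (distance of any of stored_long_mid, stored_medium_mid, stored_short_mid from where it was at the start of the episode above 0.06 m).
It also fails if it takes over 58 s, if anything falls off the work surface, if the arm or the gripper's body presses on something with over 40 N, if the wrist force passes 120 N, or if a joint passes its speed limit or range.

### The arm

A 6-joint arm with a two-finger parallel gripper is mounted at the origin on the work surface. World frame = base frame: x ahead of the robot, y to its left, z up, the work surface at z = 0. Lengths are in m, angles in rad, forces in N, time in s.
With the tool pointing down it reaches from about 0.425 to 0.95 m from the base axis. Payload 3.5 kg.
Tool frame: the origin (TCP) lies midway between the tips of the shut fingers; the grasp point (between the pads) lies ctrl.hold_point_z behind it (ctrl.hold_point_z is the distance from the TCP to the grasp point, in m); z points along the fingers, x is the direction in which the jaws open and shut, and the axes are right-handed (so a half turn about z gives the same grasp; the last joint's range is limited). The gripper opens to 85 mm and grips with 20 to 120 N. Pads are 22 mm wide; open, the fingers measure 114 mm over their backs; the gripper's body (76 mm by 85 mm) begins 54 mm behind the grasp point. The pads swing forward as they close: fully open they stand 13 mm farther back than shut.
Start: joints at [1.18, 0.286, 1.577, -0, 1.279, -0.15], TCP at [0.161, 0.656, 0.231] pointing down, gripper open.
Joint ranges: [-2.77, 2.77], [-0.9, 2.22], [0.21, 2.48], [-1.53, 4.67], [0.24, 2.81], [-2.84, 2.84]. Speed limits (rad/s): [2.79, 2.79, 3.14, 3.14, 3.14, 3.14].

### API

Orientations are given as a unit quaternion [x, y, z, w].
In Python, from plant import ctrl gives the robot as it stands.
- The arm moves only by the tool step_arm, never from a script. Its arguments are lists of equal length, an entry for each row: "gripper": the gripper's target within -1 to 1 (shut at 1, half-way at 0, fully open at -1); "linear": the shift along the tool's x, y, z in m, a list of three; "delta_rot": the turn, a rotation vector about the tool's x, y, z in degrees, a list of three. A call has 1 to 20 rows; each row is the pose to reach, as a shift and turn from the pose commanded when the call began, along the tool's axes at that moment; what a row does not reach only later rows make up. A row lasts 1/8 s, in which the tool goes at most 62.5 mm and 10.7 degrees, less where a joint would pass 70% of its speed; a pose out of reach is approached as far as the arm can. A call with a gripper value outside its range is refused whole. The fingers move at their own pace and stop on an object; "grip_force" is the grip in N (left out, the last holds). Time passes only in rows, so rows that repeat a pose let the fingers close. It gives the time, the measured TCP pose, the force and the opening at its end, in the units of the state.
- ctrl.get_state(): the state, without advancing time (a new reading comes with each control period).
- ctrl.read_camera(name): name is "scene" or "side" or "wrist"; returns a dict with "frame" (400x640x3 uint8, red, green, blue), "fx", "fy", "cx", "cy" (pixels), "view" (4x4, takes a point from world to camera coordinates). Camera axes: x right, y down, z forward; pixel columns grow to the right and rows downward; lengths in m; the calibration is good to about 2 mm. A picture is of the moment at which its call begins. There is no depth.
- ctrl.sign_off(): hands the job in, once; it reports no verdict.
The state is a dict: "time": time; "qpos": joint angles; "dq": joint speeds; "joint_efforts": joint torques, N m; "eef_pos": TCP position; "tcp_rot": TCP orientation; "contact_force": force on the tool from outside, world axes, zero at the start; "wrist_torque": the same for the moment, N m; "opening": opening from 0.0 (shut) to 1.0 (fully open).
Only numpy, scipy, OpenCV 4.12 (cv2) and the standard library are available. Lean on these libraries where they do the work, as an engineer would, in place of code of your own. Each camera call takes 0.05 s, during which the arm holds its last target. There are 200 camera calls.

## Working session

There is one attempt and no reset: what is moved stays moved. The work goes in short steps, Python scripts to look and compute and a tool call to move; the robot and the scene stay as the last step left them, time stands still between calls to the robot, and variables do not carry over. Pictures are saved under pics/ and viewed, on a budget of 10 in all, crops included, one or two more only if the job needs it, and the job is handed in when it is done.

Besides the shell and the picture viewer there is one more tool, called by a JSON object that holds its "name" and its "arguments". step_arm: Moves the arm, as the interface text tells. Its arguments: {"type":"object","properties":{"gripper":{"type":"array"},"linear":{"type":"array"},"delta_rot":{"type":"array"},"grip_force":{"type":"number"}},"required":["gripper","linear","delta_rot"]}

```bash
mkdir -p pics; ls; cat > h.py <<'E'
import numpy as np, cv2
from plant import ctrl
def shot(n,f=None):
    c=ctrl.read_camera(n)
    if f: cv2.imwrite(f,c["frame"][:,:,::-1])
    return c
def ray(c,u,v):
    V=np.array(c["view"]);R=V[:3,:3];t=V[:3,3]
    o=-R.T@t; d=R.T@np.array([(u-c["cx"])/c["fx"],(v-c["cy"])/c["fy"],1]); return o,d/np.linalg.norm(d)
def plane(c,u,v,z):
    o,d=ray(c,u,v); return o+d*(z-o[2])/d[2]
def proj(c,p):
    V=np.array(c["view"]); q=V[:3,:3]@np.array(p)+V[:3,3]; return c["fx"]*q[0]/q[2]+c["cx"],c["fy"]*q[1]/q[2]+c["cy"]
E
python3 - <<'E'
from h import *
import pickle
C={}
for n in("scene","side"):
    C[n]=shot(n,f"pics/{n}0.png"); print(n,ray(C[n],320,200))
pickle.dump(C,open("c0.pkl","wb"))
print(ctrl.get_state(), ctrl.hold_point_z)
E
```

```text
pics
scene (array([1.35741217, 0.35329846, 0.84198724]), array([-0.68165795, -0.37515266, -0.62817428]))
side (array([-0.14528844, -0.84407787,  1.07581233]), array([ 0.50957821,  0.51034255, -0.69273409]))
{'time': 0.1, 'qpos': array([ 1.17999436e+00,  2.87092913e-01,  1.57802938e+00,  1.24236110e-05,
        1.27860265e+00, -1.49993745e-01]), 'dq': array([-2.86602639e-05, -2.54572670e-03, -3.79622355e-03,  1.76806765e-05,
       -1.28688920e-04, -1.71377995e-04]), 'joint_efforts': array([ 1.10229143e-03, -4.07291794e+01, -2.93701422e+01, -1.62192077e-04,
        3.37757192e-03, -1.29230105e-05]), 'eef_pos': array([0.16071498, 0.65497762, 0.2300756 ]), 'tcp_rot': array([ 7.86921117e-01,  6.17052687e-01, -9.30786599e-04,  5.19938348e-04]), 'contact_force': array([ 0.6544161 , -0.45837591,  0.07878414]), 'wrist_torque': array([-0.02484713, -0.01979129, -0.04185672]), 'opening': 1.0027611247726995} 0.0187
```

View pics/scene0.png

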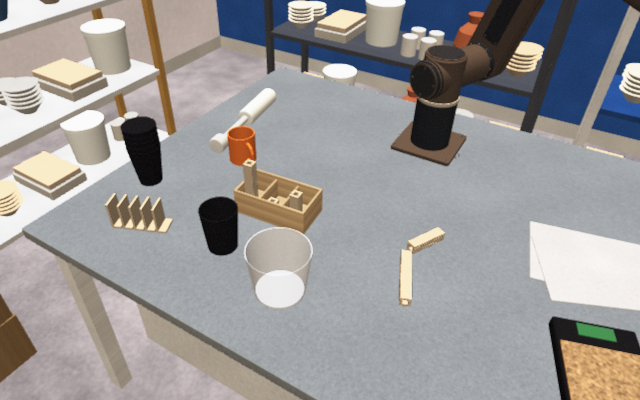

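View pics/side0.png

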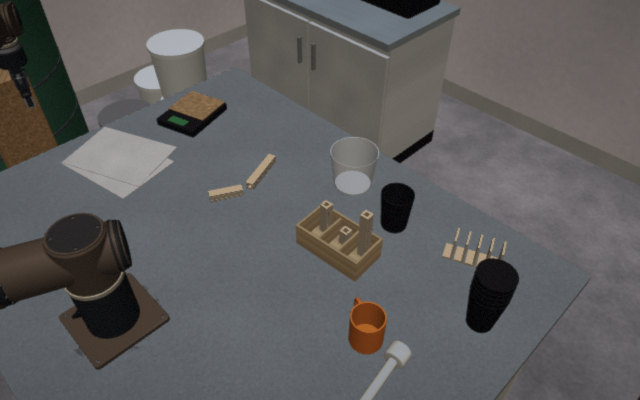

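The scene view shows the long post at about (406,276) and the medium one at (427,240). The box is at (279,198), with the mug, cup and tub close to it. The side view shows the stored long post in the right (-y) cell, the short one in the middle and the medium one in the left (+y) cell.

```bash
python3 - <<'E'
from h import *
import pickle
C=pickle.load(open("c0.pkl","rb"))
def crop(n,x0,y0,w,h,s): return cv2.resize(C[n]["frame"][y0:y0+h,x0:x0+w,::-1],None,fx=s,fy=s,interpolation=cv2.INTER_CUBIC)
a=crop("scene",228,150,100,80,4);b=crop("scene",380,220,100,90,4)[:320]
c=crop("side",290,190,100,80,4);d=crop("side",195,140,100,80,4)
cv2.imwrite("pics/m1.png",np.hstack([np.vstack([a,c]),np.vstack([b,d])])[:600])
for n,roi in(("scene",(380,220,90,95)),("side",(195,140,95,70))):
    c=C[n];f=c["frame"].astype(int);m=((f[:,:,0]-f[:,:,2])>25).astype(np.uint8)
    x,y,w,h=roi;mm=np.zeros_like(m);mm[y:y+h,x:x+w]=m[y:y+h,x:x+w]
    k,L,S,ce=cv2.connectedComponentsWithStats(mm)
    for i in range(1,k):
        if S[i,4]<40: continue
        ys,xs=np.nonzero(L==i)
        P=np.array([plane(c,u,v,0.016)[:2] for u,v in zip(xs,ys)])
        (cx,cy),(ww,hh),an=cv2.minAreaRect((P*1000).astype(np.float32))
        e=np.linalg.eigh(np.cov(P.T))[1][:,1]
        print(n,S[i],"mean",P.mean(0).round(4),"rect",round(cx),round(cy),round(ww),round(hh),"dir",np.degrees(np.arctan2(e[1],e[0])).round(1))
E
```

```text
scene [ 399  227   46   79 1187] mean [0.5383 0.1625] rect 539 160 283 75 dir -175.6
side [246 154  29  35 304] mean [0.5941 0.1652] rect 595 165 169 32 dir -157.0
side [208 185  35  16 321] mean [0.4561 0.1592] rect 456 158 45 99 dir 152.7
```

View pics/m1.png

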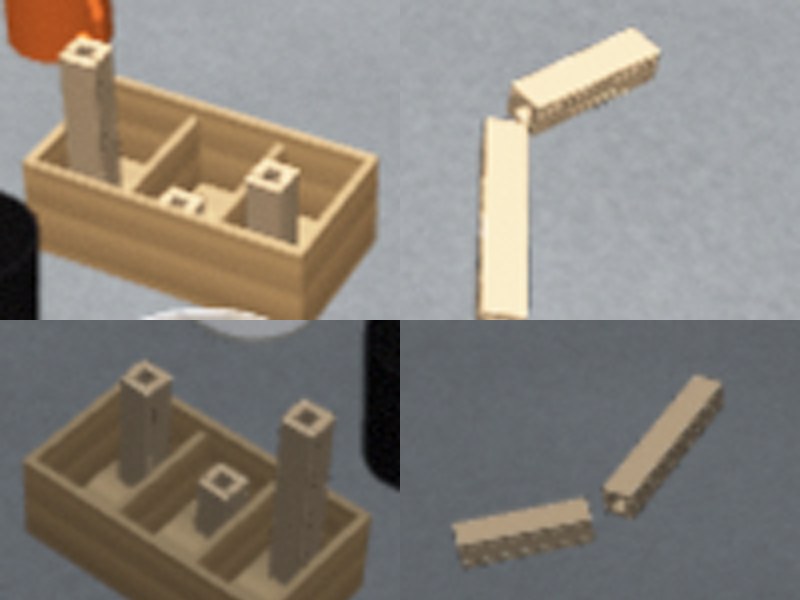

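The enlarged views confirm which post stands in which cell. They also give the top-face corners of the posts and the box's rim corners, so I'll cast those.

```bash
python3 - <<'E'
from h import *
import pickle
C=pickle.load(open("c0.pkl","rb"))
off={"a":("scene",228,150),"b":("scene",380,220),"c":("side",290,190),"d":("side",195,140)}
def show(name,k,pts,z):
    n,x0,y0=off[k];P=np.array([plane(C[n],x0+x/4-.375,y0+y/4-.375,z)[:2] for x,y in pts])
    e=np.roll(P,-1,0)-P
    print(name,n,"c",P.mean(0).round(4),"sides",(np.linalg.norm(e,axis=1)*1000).round(0),"ang",np.degrees(np.arctan2(e[:,1],e[:,0])).round(0),"\n",P.round(3).tolist())
show("med","b",[(112,85),(230,28),(262,50),(143,106)],.025)
show("long","b",[(85,118),(127,122),(127,318),(80,318)],.025)
show("med","d",[(55,206),(183,180),(192,197),(60,224)],.025)
show("long","d",[(207,167),(296,56),(322,65),(230,178)],.025)
show("crate","a",[(25,160),(112,75),(378,155),(302,255)],.072)
show("crate","c",[(25,140),(150,60),(370,197)],.072)
show("storedL","a",[(60,52),(86,36),(113,44),(88,68)],.156)
show("storedL","c",[(278,95),(305,80),(333,92),(305,117)],.156)
show("storedM","a",[(247,175),(272,155),(299,172),(274,192)],.106)
show("storedM","c",[(121,55),(146,40),(172,58),(148,76)],.106)
# hsv split scene blob
for n,p,z in(("scene",None,0),):
    f=C[n]["frame"]
    m=(f[:,:,2].astype(int)<f[:,:,0]-25)&(f[:,:,0]>215);m[:220]=0;m[315:]=0;m[:,:380]=0;m[:,470:]=0
    k,L,S,ce=cv2.connectedComponentsWithStats(m.astype(np.uint8),connectivity=4)
    for i in range(1,k):
        if S[i,4]>40:
            ys,xs=np.nonzero(L==i);P=np.array([plane(C[n],u,v,.025)[:2] for u,v in zip(xs,ys)])
            print(S[i],P.mean(0).round(4),cv2.minAreaRect((P*1000).astype(np.float32)))
E
```

```text
med scene c [0.4553 0.16  ] sides [98. 26. 97. 24.] ang [ 154.   69.  -27. -108.] 
 [[0.495, 0.126], [0.407, 0.17], [0.416, 0.194], [0.502, 0.149]]
long scene c [0.5963 0.1629] sides [ 25. 151.  25. 154.] ang [ 114.   22.  -58. -158.] 
 [[0.53, 0.123], [0.52, 0.146], [0.66, 0.202], [0.674, 0.18]]
med side c [0.4566 0.1582] sides [96. 21. 99. 21.] ang [ -27. -110.  153.   64.] 
 [[0.418, 0.19], [0.504, 0.146], [0.497, 0.126], [0.409, 0.171]]
long side c [0.5965 0.1606] sides [146.  24. 148.  22.] ang [  22.  -72. -159.  102.] 
 [[0.526, 0.145], [0.661, 0.199], [0.669, 0.176], [0.53, 0.123]]
crate scene c [ 0.5412 -0.2215] sides [108. 201. 112. 203.] ang [-176.   95.    5.  -86.] 
 [[0.603, -0.318], [0.496, -0.326], [0.477, -0.126], [0.589, -0.116]]
crate side c [ 0.5602 -0.193 ] sides [114. 190. 231.] ang [ -2. -87. 123.] 
 [[0.481, -0.127], [0.594, -0.132], [0.606, -0.321]]
storedL scene c [ 0.576  -0.2816] sides [23. 20. 29. 26.] ang [ 172.   95.    5. -101.] 
 [[0.587, -0.294], [0.564, -0.291], [0.562, -0.272], [0.591, -0.269]]
storedL side c [ 0.5786 -0.2814] sides [22. 20. 29. 25.] ang [  -8.  -77. -176.   85.] 
 [[0.567, -0.269], [0.589, -0.272], [0.594, -0.291], [0.565, -0.293]]
storedM scene c [ 0.5663 -0.1506] sides [25. 24. 25. 24.] ang [ 175.   76.   -6. -103.] 
 [[0.576, -0.163], [0.551, -0.161], [0.557, -0.138], [0.582, -0.14]]
storedM side c [ 0.5695 -0.1522] sides [22. 24. 24. 27.] ang [  -4.  -90. -178.   87.] 
 [[0.559, -0.139], [0.581, -0.14], [0.581, -0.165], [0.557, -0.165]]
[409 227  36  20 291] [0.4561 0.1592] ((456.00823974609375, 159.57363891601562), (26.73212432861328, 100.01425170898438), 62.4985466003418)
[400 247  13  53 547] [0.5976 0.164 ] ((590.099853515625, 160.39309692382812), (161.60418701171875, 25.69351577758789), 20.841230392456055)
```

Both views agree to about 2 mm:

| Item | Position (x, y) | Orientation |
|---|---|---|
| Long post | (0.596, 0.162) | axis 22° |
| Medium post | (0.456, 0.159) | axis -27° |
| Box centre | (0.542, -0.222) | yaw about 5° |

The long post belongs in the right cell, the medium one in the left. First I'll move above the inner end of the long post.

{"name": "step_arm", "arguments": {"gripper": [-1, -1, -1, -1, -1, -1, -1, -1, -1, -1, -1, -1, -1, -1, -1], "linear": [[-0.41, 0.492, 0.08], [-0.41, 0.492, 0.08], [-0.41, 0.492, 0.08], [-0.41, 0.492, 0.08], [-0.41, 0.492, 0.08], [-0.41, 0.492, 0.08], [-0.41, 0.492, 0.08], [-0.41, 0.492, 0.08], [-0.41, 0.492, 0.08], [-0.41, 0.492, 0.08], [-0.41, 0.492, 0.08], [-0.41, 0.492, 0.08], [-0.41, 0.492, 0.08], [-0.41, 0.492, 0.08], [-0.41, 0.492, 0.08]], "delta_rot": [[0, 0, -36], [0, 0, -36], [0, 0, -36], [0, 0, -36], [0, 0, -36], [0, 0, -36], [0, 0, -36], [0, 0, -36], [0, 0, -36], [0, 0, -36], [0, 0, -36], [0, 0, -36], [0, 0, -36], [0, 0, -36], [0, 0, -36]], "grip_force": 70}}

```text
time: 1.98
eef_pos: [0.5405, 0.141, 0.1515]
tcp_rot: [0.557, 0.83, 0.0, 0.0]
contact_force: [-0.6, 0.9, 0.7]
opening: 0.997
```

```bash
cat >> h.py <<'E'
from scipy.spatial.transform import Rotation as Rn
def st():
    s=ctrl.get_state();R=Rn.from_quat(s["tcp_rot"]).as_matrix()
    print("t",s["time"],"p",s["eef_pos"].round(4),"x",R[:,0].round(3),"y",R[:,1].round(3),"z",R[:,2].round(3),"q",s["qpos"].round(3),"F",s["contact_force"].round(1),"op",round(s["opening"],3)); return s,R
def togo(p,R2=None):
    s=ctrl.get_state();R=Rn.from_quat(s["tcp_rot"]).as_matrix()
    print("lin",(R.T@(np.array(p)-s["eef_pos"])).round(4), "rot",None if R2 is None else Rn.from_matrix(R.T@np.array(R2)).as_rotvec(degrees=True).round(1))
E
python3 - <<'E'
from h import *
import pickle
st(); c=shot("wrist","pics/w1.png")
C=pickle.load(open("c0.pkl","rb"))
for n,r in(("scene",(220,120,45,50)),("side",(340,290,60,70))):
    f=C[n]["frame"].astype(int);m=(f[:,:,0]-f[:,:,2]>60)&(f[:,:,0]>1.7*f[:,:,1]);x,y,w,h=r
    ys,xs=np.nonzero(m[y:y+h,x:x+w]);print("mug",plane(C[n],x+xs.mean(),y+ys.mean(),.046),len(xs))
E
```

```text
t 1.975 p [0.5405 0.141  0.1515] x [-0.379  0.925 -0.   ] y [0.925 0.379 0.   ] z [ 0.  0. -1.] q [ 0.073  0.112  1.933  0.     1.096 -1.886] F [-0.6  0.9  0.7] op 0.997
mug [ 0.38825759 -0.46095754  0.046     ] 860
mug [ 0.39396521 -0.4571428   0.046     ] 1572
```

View pics/w1.png

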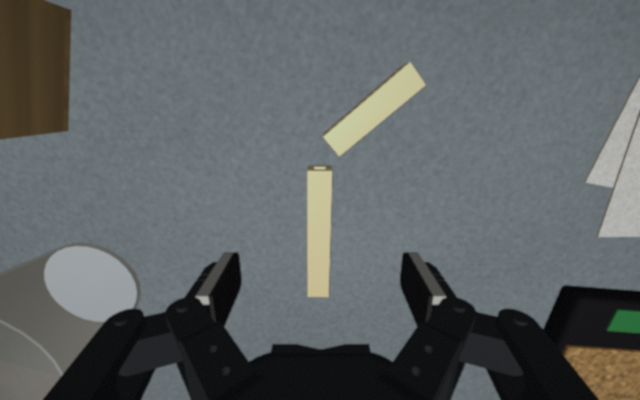

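The wrist view shows the long post with ends at about (319,168) and (318,297), the inner end at the top. It lies parallel to the finger pads. I'll cast those ends.

```bash
python3 - <<'E'
from h import *
c=shot("wrist");f=c["frame"].astype(int)
m=((f[:,:,0]-f[:,:,2]>20)&(f[:,:,0]>150)).astype(np.uint8);m[:, :280]=0;m[:,440:]=0;m[310:]=0
k,L,S,ce=cv2.connectedComponentsWithStats(m)
for i in range(1,k):
    if S[i,4]<500: continue
    ys,xs=np.nonzero(L==i);P=np.array([plane(c,u,v,.025)[:2] for u,v in zip(xs,ys)])*1000
    (cx,cy),wh,a=cv2.minAreaRect(P.astype(np.float32));e=np.linalg.eigh(np.cov(P.T))[1][:,1]
    print(S[i],(cx,cy),wh,P.mean(0),np.degrees(np.arctan2(e[1],e[0])))
print(proj(c,[.5405,.141,.025]),ray(c,320,200))
E
```

```text
[ 324   63  102   93 3095] (454.61383056640625, 157.67330932617188) (25.02619171142578, 99.86333465576172) [452.74295473 158.49617674] 152.58592592791615
[ 307  167   26  130 3028] (592.436279296875, 160.2170867919922) (152.44448852539062, 24.744384765625) [588.00893182 158.21382526] -158.6653309592913
(np.float64(320.35400289653285), np.float64(187.288392672899)) (array([0.46332307, 0.10948561, 0.29503963]), array([ 0.31319063,  0.12656542, -0.9412188 ]))
```

The wrist estimate is within 4 mm of the other two, and the tool is 1 mm off the post's axis. Next I descend and close.

{"name": "step_arm", "arguments": {"gripper": [-1, -1, -1, -1, -1, -1, 1, 1, 1, 1, 1, 1, 1, 1], "linear": [[0, -0.002, 0.05], [0, -0.002, 0.09], [0, -0.002, 0.12], [0, -0.002, 0.14], [0, -0.002, 0.147], [0, -0.002, 0.147], [0, -0.002, 0.147], [0, -0.002, 0.147], [0, -0.002, 0.147], [0, -0.002, 0.147], [0, -0.002, 0.147], [0, -0.002, 0.147], [0, -0.002, 0.147], [0, -0.002, 0.147]], "delta_rot": [[0, 0, 0], [0, 0, 0], [0, 0, 0], [0, 0, 0], [0, 0, 0], [0, 0, 0], [0, 0, 0], [0, 0, 0], [0, 0, 0], [0, 0, 0], [0, 0, 0], [0, 0, 0], [0, 0, 0], [0, 0, 0]]}}

```text
time: 3.82
eef_pos: [0.5398, 0.1393, 0.0051]
tcp_rot: [0.558, 0.83, 0.0, 0.001]
contact_force: [0.3, 0.5, 6.1]
opening: 0.275
```

{"name": "step_arm", "arguments": {"gripper": [1, 1, 1, 1, 1, 1, 1, 1, 1, 1, 1, 1, 1, 1, 1, 1, 1, 1], "linear": [[0, 0, -0.02], [0, 0, -0.06], [0, 0, -0.11], [0, 0, -0.16], [-0.03, -0.02, -0.21], [-0.06, -0.04, -0.26], [-0.09, -0.06, -0.295], [-0.121, -0.071, -0.295], [-0.121, -0.071, -0.295], [-0.121, -0.071, -0.295], [-0.121, -0.071, -0.295], [-0.121, -0.071, -0.295], [-0.121, -0.071, -0.295], [-0.121, -0.071, -0.295], [-0.121, -0.071, -0.295], [-0.121, -0.071, -0.295], [-0.121, -0.071, -0.295], [-0.121, -0.071, -0.295]], "delta_rot": [[0, 0, 0], [0, 0, 0], [0, 0, 0], [0, 0, 5], [0, 0, 15], [0, 0, 25], [0, 0, 35], [0, 0, 45], [0, 0, 55], [0, 0, 65], [0, 0, 75], [0, 0, 85], [0, 0, 95], [0, 0, 105], [0, 0, 115], [0, 0, 122], [0, 0, 122], [0, 0, 122]]}}

```text
time: 6.08
eef_pos: [0.5188, 0.0005, 0.2993]
tcp_rot: [0.996, -0.084, -0.0, -0.0]
contact_force: [0.0, -0.3, -2.0]
opening: 0.279
```

```bash
python3 -c "
from h import *
st()"
```

```text
t 6.075 p [5.188e-01 5.000e-04 2.993e-01] x [ 0.986 -0.168 -0.   ] y [-0.168 -0.986 -0.   ] z [-0.  0. -1.] q [-0.195 -0.11   1.877  0.     1.375 -0.026] F [ 0.  -0.3 -2. ] op 0.279
```

The post is held. Next I tilt the tool about the jaw axis to stand it up.

{"name": "step_arm", "arguments": {"gripper": [1, 1, 1, 1, 1, 1], "linear": [[0, 0, 0], [0, 0, 0], [0, 0, 0], [0, 0, 0], [0, 0, 0], [0, 0, 0]], "delta_rot": [[10, 0, 0], [20, 0, 0], [30, 0, 0], [40, 0, 0], [45, 0, 0], [45, 0, 0]]}}

```text
time: 6.82
eef_pos: [0.5186, -0.0005, 0.298]
tcp_rot: [0.921, -0.08, 0.032, -0.381]
contact_force: [0.4, 0.3, -2.2]
opening: 0.275
```

```bash
python3 -c "
from h import *
st()"
```

```text
t 6.825 p [ 5.186e-01 -5.000e-04  2.980e-01] x [ 0.985 -0.171 -0.002] y [-0.123 -0.697 -0.707] z [ 0.12   0.696 -0.708] q [-0.538 -0.056  1.963  0.72   1.577 -0.49 ] F [ 0.4  0.3 -2.2] op 0.275
```

Positive j4 swings the tool to the left, which is what I want. A short FK fit to the recorded states will let me choose a placing direction within the joint ranges.

```bash
cat > kin.py <<'E'
import numpy as np
from scipy.optimize import least_squares
from scipy.spatial.transform import Rotation as R
D=[([1.18,.2871,1.578,0,1.2786,-.15],[.1607,.6550,.2301]),([.073,.112,1.933,0,1.096,-1.886],[.5405,.141,.1515]),
([-.195,-.11,1.877,0,1.375,-.026],[.5188,.0005,.2993]),([-.538,-.056,1.963,.72,1.577,-.49],[.5186,-.0005,.298])]
def fk(q,k):
    r0,off,h,a2,a3,d,w=k;z=np.array([0,0,1.])
    A=R.from_euler('z',q[0]);p=A.apply([r0,off,h]);A=A*R.from_euler('y',q[1]);p=p+A.apply(a2*z)
    A=A*R.from_euler('y',q[2]);p=p+A.apply([w,0,a3]);A=A*R.from_euler('z',q[3])*R.from_euler('y',q[4]);p=p+A.apply(d*z)
    return p,A*R.from_euler('z',q[5]+np.pi)
f=least_squares(lambda k:np.concatenate([fk(q,k)[0]-p for q,p in D]+[[.01*k[6],.01*k[0]]]),[0,.1,.3,.4,.4,.25,0]);K=f.x
lo=np.array([-2.77,-.9,.21,-1.53,.24,-2.84]);hi=np.array([2.77,2.22,2.48,4.67,2.81,2.84])
def ik(p,Rm,q0):
    T=R.from_matrix(Rm)
    g=least_squares(lambda q:np.concatenate([(fk(q,K)[0]-p)*5,(T.inv()*fk(q,K)[1]).as_rotvec(),.0*q]),q0,bounds=(lo+.02,hi-.02))
    return g.x,np.abs(g.fun).max()
def pose(az,tilt):  # tool z az, pointing `tilt` deg below horizontal; tool y downish
    a,t=np.radians([az,tilt]);z=np.array([np.cos(a)*np.cos(t),np.sin(a)*np.cos(t),-np.sin(t)]);x=np.array([np.sin(a),-np.cos(a),0]);return np.c_[x,np.cross(z,x),z]
E
python3 - <<'E'
from kin import *
print(K.round(4),np.abs(f.fun).max()); print(fk(D[3][0],K)[1].as_matrix().round(3))
for name,s,zs in(("long",(.530,-.287),(.160,.28)),("med",(.519,-.157),(.11,.24))):
  for az in(0,10,20,30,45,60):
    for z in zs:
        Rm=pose(az,0);p=np.array([*s,z])+.0085*Rm[:,2]
        b=min((ik(p,Rm,q0) for q0 in([-.7,0,2,1.6,1.6,-1],[-1,.3,2.2,2.2,1.3,-2],[-1,.3,2.2,2.2,1.3,1.5])),key=lambda t:t[1]); print(name,az,z,b[0].round(2),b[1].round(4))
E
```

```text
[0.0007 0.101  0.2414 0.4429 0.5721 0.2492 0.0219] 0.00021872040274323817
[[ 0.985 -0.123  0.12 ]
 [-0.172 -0.697  0.696]
 [-0.002 -0.707 -0.708]]
long 0 0.16 [-1.03  0.29  2.33  2.05  1.31 -1.11] 0.0
long 0 0.28 [-1.03 -0.03  2.34  1.96  1.18 -0.82] 0.0
long 10 0.16 [-1.07  0.34  2.25  1.85  1.4  -1.04] 0.0
long 10 0.28 [-1.07  0.05  2.27  1.79  1.34 -0.77] 0.0
long 20 0.16 [-1.1   0.4   2.16  1.68  1.5  -0.99] 0.0
long 20 0.28 [-1.1   0.13  2.18  1.66  1.48 -0.74] 0.0
long 30 0.16 [-1.1   0.46  2.07  1.53  1.6  -0.95] 0.0
long 30 0.28 [-1.1   0.21  2.08  1.54  1.61 -0.72] 0.0
long 45 0.16 [-1.08  0.55  1.92  1.34  1.75 -0.91] 0.0
long 45 0.28 [-1.08  0.33  1.93  1.38  1.8  -0.71] 0.0
long 60 0.16 [-1.04  0.64  1.76  1.18  1.91 -0.9 ] 0.0
long 60 0.28 [-1.04  0.44  1.77  1.24  1.97 -0.71] 0.0
med 0 0.11 [-0.84  0.38  2.46  2.26  1.4  -1.34] 0.0334
med 0 0.24 [-0.86 -0.04  2.46  2.05  1.18 -0.95] 0.1072
med 10 0.11 [-0.91  0.36  2.44  2.03  1.41 -1.26] 0.0
med 10 0.24 [-0.92 -0.04  2.46  1.91  1.28 -0.9 ] 0.0355
med 20 0.11 [-0.96  0.4   2.36  1.82  1.47 -1.2 ] 0.0
med 20 0.24 [-0.96  0.01  2.42  1.77  1.4  -0.87] 0.0
med 30 0.11 [-0.97  0.44  2.28  1.64  1.54 -1.15] 0.0
med 30 0.24 [-0.97  0.09  2.33  1.63  1.52 -0.85] 0.0
med 45 0.11 [-0.97  0.52  2.14  1.41  1.65 -1.09] 0.0
med 45 0.24 [-0.97  0.21  2.18  1.44  1.69 -0.83] 0.0
med 60 0.11 [-0.93  0.6   1.99  1.22  1.78 -1.05] 0.0
med 60 0.24 [-0.93  0.33  2.03  1.27  1.85 -0.83] 0.0
```

The FK fits to 0.2 mm. Placing with the tool pointing at az 10° is within range for the long post, and the wrist stays clear of the mug.

```bash
python3 -c "
from h import *
from kin import pose
d=pose(10,0)[:,2]
togo(np.array([.530,-.287,.30])+.0085*d,pose(10,0))"
```

```text
lin [ 0.0683  0.1948 -0.1976] rot [39.2 66.4 27.4]
```

{"name": "step_arm", "arguments": {"gripper": [1, 1, 1, 1, 1, 1, 1, 1, 1, 1, 1, 1, 1, 1], "linear": [[0.007, 0.02, -0.02], [0.014, 0.04, -0.04], [0.021, 0.06, -0.06], [0.028, 0.08, -0.08], [0.035, 0.1, -0.1], [0.042, 0.12, -0.12], [0.05, 0.14, -0.14], [0.057, 0.16, -0.16], [0.064, 0.18, -0.18], [0.068, 0.195, -0.198], [0.068, 0.195, -0.198], [0.068, 0.195, -0.198], [0.068, 0.195, -0.198], [0.068, 0.195, -0.198]], "delta_rot": [[4, 7, 3], [8, 14, 6], [12, 21, 9], [16, 28, 12], [20, 35, 15], [24, 42, 17], [28, 48, 20], [32, 54, 22], [36, 60, 25], [39.2, 66.4, 27.4], [39.2, 66.4, 27.4], [39.2, 66.4, 27.4], [39.2, 66.4, 27.4], [39.2, 66.4, 27.4]]}}

```text
time: 8.57
eef_pos: [0.5391, -0.2847, 0.302]
tcp_rot: [-0.542, 0.453, -0.455, 0.542]
contact_force: [-0.0, 0.5, -1.5]
opening: 0.274
```

```bash
python3 - <<'E'
from h import *
from kin import pose
st();d=pose(10,0)[:,2]
togo(np.array([.530,-.287,.16])+.0085*d,pose(10,0))
a=shot("scene")["frame"];b=shot("side")["frame"]
g=lambda f,x,y:cv2.resize(f[y:y+150,x:x+160,::-1],None,fx=2.5,fy=2.5,interpolation=cv2.INTER_CUBIC)
cv2.imwrite("pics/m2.png",np.hstack([g(a,200,90),g(b,270,130)]))
E
```

```text
t 8.575 p [ 0.5391 -0.2847  0.302 ] x [ 0.175 -0.985  0.002] y [ 0.002 -0.001 -1.   ] z [0.985 0.175 0.002] q [-1.072  0.004  2.26   1.783  1.326 -0.722] F [-0.   0.5 -1.5] op 0.274
lin [ 0.0004  0.142  -0.0011] rot [-0.1  0.1  0.1]
```

View pics/m2.png

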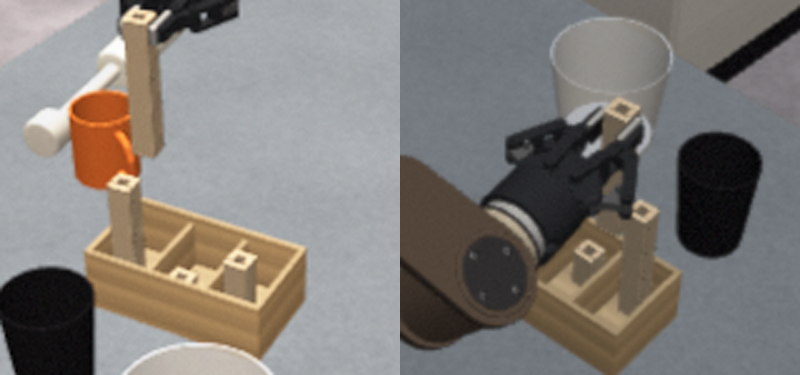

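The post hangs vertically over the near part of the right cell. Its top hole is at scene (256,97) and side (359,173), so I can triangulate it.

```bash
python3 - <<'E'
from h import *
import pickle
C=pickle.load(open("c0.pkl","rb"))
def tri(a,b):
    o1,d1=ray(C["scene"],*a);o2,d2=ray(C["side"],*b)
    s=np.linalg.lstsq(np.c_[d1,-d2],o2-o1,rcond=None)[0];p,q=o1+s[0]*d1,o2+s[1]*d2;print((p+q)/2,np.linalg.norm(p-q))
tri((256,96.8),(359.2,173.2))
for b in(.3-.132,.3-.138):
  print(plane(C["scene"],200+132/2.5,90+152/2.5,b),plane(C["scene"],200+162/2.5,90+150/2.5,b))
E
```

```text
[ 0.5348611  -0.28277644  0.3167011 ] 0.005039974428254841
[ 0.54432399 -0.29317884  0.168     ] [ 0.5251774  -0.26956409  0.168     ]
[ 0.53708568 -0.29893394  0.162     ] [ 0.51776865 -0.27510896  0.162     ]
```

The triangulated post is at (0.533, -0.284) with its bottom at z about 0.167, as intended. I'll lower it 147 mm, which leaves about 14 mm to the floor.

{"name": "step_arm", "arguments": {"gripper": [1, 1, 1, 1, 1, 1, 1, 1, 1, 1], "linear": [[0, 0.02, -0.001], [0, 0.04, -0.001], [0, 0.06, -0.001], [0, 0.08, -0.001], [0, 0.1, -0.001], [0, 0.12, -0.001], [0, 0.135, -0.001], [0, 0.147, -0.001], [0, 0.147, -0.001], [0, 0.147, -0.001]], "delta_rot": [[0, 0, 0], [0, 0, 0], [0, 0, 0], [0, 0, 0], [0, 0, 0], [0, 0, 0], [0, 0, 0], [0, 0, 0], [0, 0, 0], [0, 0, 0]]}}

```text
time: 9.93
eef_pos: [0.5383, -0.2855, 0.155]
tcp_rot: [-0.541, 0.454, -0.455, 0.542]
contact_force: [-0.1, -0.9, -1.5]
opening: 0.271
```

{"name": "step_arm", "arguments": {"gripper": [1, 1, 1, 0.2, 0, -0.3, -0.3, -0.3, -0.3, -0.3, -0.3, -0.3, -0.3, -0.3], "linear": [[0, 0.006, 0], [0, 0.01, 0], [0, 0.01, 0], [0, 0.01, 0], [0, 0.01, 0], [0, 0.01, 0], [0, 0.01, 0], [0, 0.01, 0], [0, 0.01, 0], [0, 0.01, -0.02], [0, 0.01, -0.05], [0, 0.01, -0.08], [0, 0.01, -0.08], [0, 0.01, -0.08]], "delta_rot": [[0, 0, 0], [0, 0, 0], [0, 0, 0], [0, 0, 0], [0, 0, 0], [0, 0, 0], [0, 0, 0], [0, 0, 0], [0, 0, 0], [0, 0, 0], [0, 0, 0], [0, 0, 0], [0, 0, 0], [0, 0, 0]]}}

```text
time: 11.68
eef_pos: [0.4596, -0.2993, 0.1444]
tcp_rot: [-0.541, 0.454, -0.455, 0.542]
contact_force: [1.3, -0.2, 0.1]
opening: 0.653
```

```bash
python3 - <<'E'
from h import *
st()
a=shot("scene")["frame"];b=shot("side")["frame"]
g=lambda f,x,y:cv2.resize(f[y:y+150,x:x+160,::-1],None,fx=2.5,fy=2.5,interpolation=cv2.INTER_CUBIC)
cv2.imwrite("pics/m3.png",np.hstack([g(a,200,90),g(b,270,130)]))
E
```

```text
t 11.675 p [ 0.4596 -0.2993  0.1444] x [ 0.174 -0.985  0.001] y [ 0.002 -0.    -1.   ] z [0.985 0.174 0.002] q [-1.265  0.327  2.329  1.688  1.511 -1.09 ] F [ 1.3 -0.2  0.1] op 0.653
```

View pics/m3.png

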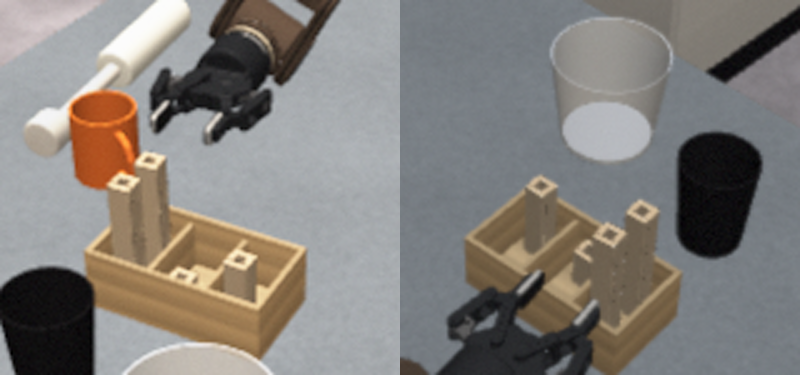

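The long post stands in the right cell beside the stored long one, and nothing else has moved. Next I raise the arm and turn the tool back down.

```bash
python3 - <<'E'
from h import *
a=np.radians(-10);x=np.array([np.cos(a),np.sin(a),0]);z=np.array([0,0,-1.])
togo([.46,-.03,.30],np.c_[x,np.cross(z,x),z])
E
```

```text
lin [-0.2646 -0.1558  0.0474] rot [-77.7 -54.4 -54.2]
```

{"name": "step_arm", "arguments": {"gripper": [-0.3, -0.3, -0.3, -1, -1, -1, -1, -1, -1, -1, -1, -1, -1, -1, -1, -1, -1], "linear": [[0, -0.05, 0], [0, -0.1, 0], [-0.02, -0.15, 0], [-0.05, -0.156, 0.005], [-0.08, -0.156, 0.01], [-0.1, -0.156, 0.015], [-0.12, -0.156, 0.02], [-0.145, -0.156, 0.025], [-0.17, -0.156, 0.03], [-0.195, -0.156, 0.035], [-0.22, -0.156, 0.04], [-0.24, -0.156, 0.045], [-0.265, -0.156, 0.047], [-0.265, -0.156, 0.047], [-0.265, -0.156, 0.047], [-0.265, -0.156, 0.047], [-0.265, -0.156, 0.047]], "delta_rot": [[0, 0, 0], [0, 0, 0], [0, 0, 0], [-7, -5, -5], [-14, -10, -10], [-21, -15, -15], [-28, -20, -20], [-35, -25, -25], [-42, -30, -30], [-49, -34, -34], [-56, -39, -39], [-63, -44, -44], [-70, -49, -49], [-77.7, -54.4, -54.2], [-77.7, -54.4, -54.2], [-77.7, -54.4, -54.2], [-77.7, -54.4, -54.2]]}}

```text
time: 13.9
eef_pos: [0.4587, -0.0305, 0.3]
tcp_rot: [0.996, -0.089, -0.0, -0.001]
contact_force: [0.4, -0.2, -0.7]
opening: 1.0
```

```bash
python3 - <<'E'
from h import *
st()
a=np.radians(62.7);x=np.array([np.cos(a),np.sin(a),0]);z=np.array([0,0,-1.])
togo([.4226,.1755,.15],np.c_[x,np.cross(z,x),z])
E
```

```text
t 13.9 p [ 0.4587 -0.0305  0.3   ] x [ 0.984 -0.176 -0.   ] y [-0.176 -0.984 -0.001] z [-0.     0.001 -1.   ] q [-2.880e-01 -2.550e-01  2.000e+00  1.000e-03  1.397e+00 -1.110e-01] F [ 0.4 -0.2 -0.7] op 1.0
lin [-0.0718 -0.1962  0.1503] rot [ -0.1  -0.  -72.9]
```

{"name": "step_arm", "arguments": {"gripper": [-1, -1, -1, -1, -1, -1, -1, -1, -1], "linear": [[-0.01, -0.03, 0.02], [-0.02, -0.06, 0.04], [-0.03, -0.09, 0.06], [-0.04, -0.12, 0.08], [-0.05, -0.15, 0.1], [-0.06, -0.18, 0.12], [-0.072, -0.196, 0.15], [-0.072, -0.196, 0.15], [-0.072, -0.196, 0.15]], "delta_rot": [[0, 0, -10], [0, 0, -20], [0, 0, -30], [0, 0, -40], [0, 0, -50], [0, 0, -60], [0, 0, -70], [0, 0, -72.9], [0, 0, -72.9]]}}

```text
time: 15.02
eef_pos: [0.4223, 0.175, 0.1502]
tcp_rot: [0.854, 0.52, -0.0, -0.001]
contact_force: [0.2, -0.5, 0.1]
opening: 1.003
```

```bash
python3 - <<'E'
from h import *
st();c=shot("wrist");f=c["frame"].astype(int)
m=((f[:,:,0]-f[:,:,2]>20)&(f[:,:,0]>150)).astype(np.uint8)
k,L,S,ce=cv2.connectedComponentsWithStats(m)
for i in range(1,k):
    if S[i,4]<1000: continue
    ys,xs=np.nonzero(L==i);P=np.array([plane(c,u,v,.025)[:2] for u,v in zip(xs,ys)])*1000
    (cx,cy),wh,a=cv2.minAreaRect(P.astype(np.float32));e=np.linalg.eigh(np.cov(P.T))[1][:,1]
    print(S[i],(cx,cy),wh,P.mean(0),np.degrees(np.arctan2(e[1],e[0])))
E
```

```text
t 15.025 p [0.4223 0.175  0.1502] x [0.458 0.889 0.001] y [ 0.889 -0.458 -0.001] z [-0.001  0.001 -1.   ] q [ 1.700e-01 -1.210e-01  2.168e+00  1.000e-03  1.095e+00 -9.250e-01] F [ 0.2 -0.5  0.1] op 1.003
[ 307  172   25   92 2155] (452.9012756347656, 158.54708862304688) (24.8397274017334, 102.69295501708984) [451.35627722 159.28915406] 152.5950205838493
```

The tool is centred on the medium post's axis and about 14 mm from its end. I descend, grip and lift.

{"name": "step_arm", "arguments": {"gripper": [-1, -1, -1, -1, -1, -1, 1, 1, 1, 1, 1, 1, 1, 1, 1, 1, 1, 1, 1, 1], "linear": [[0, 0, 0.05], [0, 0, 0.09], [0, 0, 0.12], [0, 0, 0.14], [0, 0, 0.1455], [0, 0, 0.1455], [0, 0, 0.1455], [0, 0, 0.1455], [0, 0, 0.1455], [0, 0, 0.1455], [0, 0, 0.1455], [0, 0, 0.1455], [0, 0, 0.1455], [0, 0, 0.13], [0, 0, 0.09], [0, 0, 0.04], [0, 0, -0.01], [0, 0, -0.06], [0, 0, -0.11], [0, 0, -0.13]], "delta_rot": [[0, 0, 0], [0, 0, 0], [0, 0, 0], [0, 0, 0], [0, 0, 0], [0, 0, 0], [0, 0, 0], [0, 0, 0], [0, 0, 0], [0, 0, 0], [0, 0, 0], [0, 0, 0], [0, 0, 0], [0, 0, 0], [0, 0, 0], [0, 0, 0], [0, 0, 0], [0, 0, 0], [0, 0, 0], [0, 0, 0]]}}

```text
time: 17.58
eef_pos: [0.4232, 0.1758, 0.2846]
tcp_rot: [0.853, 0.521, 0.003, 0.001]
contact_force: [0.2, -0.3, -2.0]
opening: 0.275
```

```bash
python3 - <<'E'
from h import *
st()
a=np.radians(-10);x=np.array([np.cos(a),np.sin(a),0]);z=np.array([0,0,-1.])
togo([.51,0,.28],np.c_[x,np.cross(z,x),z])
E
```

```text
t 17.575 p [0.4232 0.1758 0.2846] x [0.456 0.89  0.004] y [ 0.89  -0.456  0.004] z [ 0.006  0.002 -1.   ] q [ 1.710e-01 -2.540e-01  2.027e+00  1.000e-03  1.363e+00 -9.260e-01] F [ 0.2 -0.3 -2. ] op 0.275
lin [-0.1169  0.1574  0.0048] rot [ 0.1 -0.3 72.9]
```

{"name": "step_arm", "arguments": {"gripper": [1, 1, 1, 1, 1, 1, 1, 1, 1], "linear": [[-0.02, 0.03, 0.005], [-0.04, 0.06, 0.005], [-0.06, 0.09, 0.005], [-0.08, 0.11, 0.005], [-0.1, 0.13, 0.005], [-0.117, 0.157, 0.005], [-0.117, 0.157, 0.005], [-0.117, 0.157, 0.005], [-0.117, 0.157, 0.005]], "delta_rot": [[0, 0, 10], [0, 0, 20], [0, 0, 30], [0, 0, 40], [0, 0, 50], [0, 0, 60], [0, 0, 70], [0, 0, 72.9], [0, 0, 72.9]]}}

```text
time: 18.7
eef_pos: [0.5083, -0.0001, 0.2751]
tcp_rot: [0.996, -0.087, -0.001, -0.0]
contact_force: [0.3, 0.4, -2.1]
opening: 0.274
```

```bash
python3 - <<'E'
from h import *
from kin import pose
st(); togo(np.array([.518,-.155,.26])+.0085*pose(20,0)[:,2],pose(20,0))
E
```

```text
t 18.7 p [ 5.083e-01 -1.000e-04  2.751e-01] x [ 0.985 -0.174 -0.001] y [-0.174 -0.985 -0.   ] z [-0.001  0.001 -1.   ] q [-0.2   -0.119  1.93   0.     1.333 -0.025] F [ 0.3  0.4 -2.1] op 0.274
lin [0.0438 0.1466 0.015 ] rot [80.9 46.8 46.7]
```

{"name": "step_arm", "arguments": {"gripper": [1, 1, 1, 1, 1, 1, 1, 1, 1, 1, 1, 1, 1, 1], "linear": [[0, 0.01, 0], [0, 0.02, 0], [0.01, 0.03, 0], [0.01, 0.04, 0], [0.02, 0.06, 0], [0.02, 0.08, 0], [0.03, 0.1, 0], [0.03, 0.12, 0], [0.04, 0.14, 0.005], [0.044, 0.147, 0.01], [0.044, 0.147, 0.015], [0.044, 0.147, 0.015], [0.044, 0.147, 0.015], [0.044, 0.147, 0.015]], "delta_rot": [[8, 4.6, 4.6], [16, 9.2, 9.2], [24, 13.8, 13.8], [32, 18.4, 18.4], [40, 23, 23], [48, 27.6, 27.6], [56, 32.2, 32.2], [64, 36.8, 36.8], [72, 41.4, 41.4], [78, 45, 45], [80.9, 46.8, 46.7], [80.9, 46.8, 46.7], [80.9, 46.8, 46.7], [80.9, 46.8, 46.7]]}}

```text
time: 20.45
eef_pos: [0.5269, -0.1528, 0.2614]
tcp_rot: [0.58, -0.405, 0.407, -0.578]
contact_force: [-0.0, 0.1, -1.2]
opening: 0.276
```

```bash
python3 - <<'E'
from h import *
from kin import pose
st(); togo(np.array([.518,-.155,.11])+.0085*pose(20,0)[:,2],pose(20,0))
a=shot("scene")["frame"];b=shot("side")["frame"]
g=lambda f,x,y:cv2.resize(f[y:y+150,x:x+160,::-1],None,fx=2.5,fy=2.5,interpolation=cv2.INTER_CUBIC)
cv2.imwrite("pics/m4.png",np.hstack([g(a,200,90),g(b,270,130)]))
E
```

```text
t 20.45 p [ 0.5269 -0.1528  0.2614] x [ 0.341 -0.94   0.004] y [ 0.001 -0.003 -1.   ] z [0.94  0.341 0.   ] q [-0.954 -0.056  2.417  1.764  1.383 -0.812] F [-0.   0.1 -1.2] op 0.276
lin [-0.0016  0.1514 -0.0006] rot [-0.  -0.   0.2]
```

View pics/m4.png

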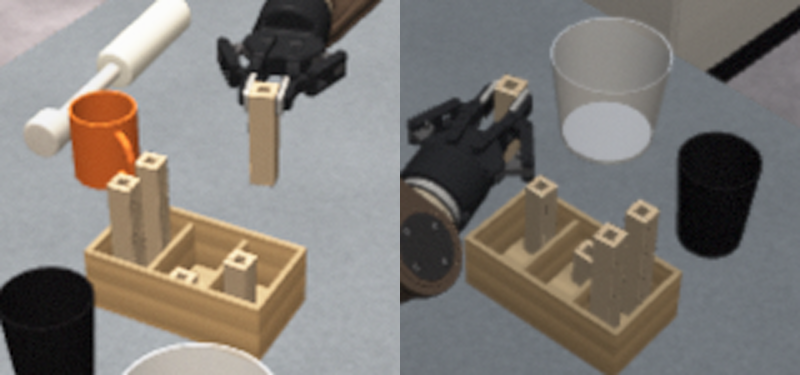

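The medium post hangs vertically, with its top at scene (305.6,125.2) and side (314.8,164.4). I'll triangulate it, and the placed long post's top as well.

```bash
python3 - <<'E'
from h import *
import pickle
C=pickle.load(open("c0.pkl","rb"))
def tri(a,b):
    o1,d1=ray(C["scene"],*a);o2,d2=ray(C["side"],*b)
    s=np.linalg.lstsq(np.c_[d1,-d2],o2-o1,rcond=None)[0];p,q=o1+s[0]*d1,o2+s[1]*d2;print((p+q)/2,np.linalg.norm(p-q))
tri((305.6,125.2),(314.8,164.4)); tri((260.8,154),(354,224))
E
```

```text
[ 0.52178528 -0.15407601  0.27348897] 0.005120536804648375
[ 0.53072513 -0.28185297  0.15443086] 0.004831358204878246
```

The medium post is at (0.521, -0.154), over the near part of the left cell. The placed long post's top is at z 0.154 against 0.156 expected, so it is fully down. Lowering next.

{"name": "step_arm", "arguments": {"gripper": [1, 1, 1, 1, 1, 1, 1, 1, 1, 1, 1], "linear": [[0, 0.02, -0.001], [0, 0.04, -0.001], [0, 0.06, -0.001], [0, 0.08, -0.001], [0, 0.1, -0.001], [0, 0.12, -0.001], [0, 0.135, -0.001], [0, 0.148, -0.001], [0, 0.156, -0.001], [0, 0.156, -0.001], [0, 0.156, -0.001]], "delta_rot": [[0, 0, 0], [0, 0, 0], [0, 0, 0], [0, 0, 0], [0, 0, 0], [0, 0, 0], [0, 0, 0], [0, 0, 0], [0, 0, 0], [0, 0, 0], [0, 0, 0]]}}

```text
time: 21.92
eef_pos: [0.5259, -0.1532, 0.1047]
tcp_rot: [0.579, -0.405, 0.407, -0.579]
contact_force: [0.1, -0.2, -1.7]
opening: 0.275
```

{"name": "step_arm", "arguments": {"gripper": [0.2, 0, -0.3, -0.3, -0.3, -0.3, -0.3, -0.3, -0.3, -0.3, -0.3, -0.3, -0.3, -0.3], "linear": [[0, 0, 0], [0, 0, 0], [0, 0, 0], [0, 0, 0], [0, 0, 0], [0, 0, 0], [0, 0, -0.02], [0, 0, -0.04], [0, 0, -0.06], [0, -0.02, -0.07], [0, -0.06, -0.07], [0, -0.1, -0.07], [0, -0.1, -0.07], [0, -0.1, -0.07]], "delta_rot": [[0, 0, 0], [0, 0, 0], [0, 0, 0], [0, 0, 0], [0, 0, 0], [0, 0, 0], [0, 0, 0], [0, 0, 0], [0, 0, 0], [0, 0, 0], [0, 0, 0], [0, 0, 0], [0, 0, 0], [0, 0, 0]]}}

```text
time: 23.68
eef_pos: [0.4608, -0.1777, 0.2034]
tcp_rot: [0.579, -0.406, 0.406, -0.579]
contact_force: [0.2, 0.6, -0.0]
opening: 0.651
```

```bash
python3 - <<'E'
from h import *
st()
a=shot("scene")["frame"];b=shot("side")["frame"]
g=lambda f,x,y:cv2.resize(f[y:y+150,x:x+160,::-1],None,fx=2.5,fy=2.5,interpolation=cv2.INTER_CUBIC)
cv2.imwrite("pics/m5.png",np.hstack([g(a,200,90),g(b,270,130)]))
E
```

```text
t 23.675 p [ 0.4608 -0.1777  0.2034] x [ 0.342 -0.94   0.   ] y [-0. -0. -1.] z [ 0.94   0.342 -0.   ] q [-1.155  0.042  2.485  1.625  1.532 -0.957] F [ 0.2  0.6 -0. ] op 0.651
```

View pics/m5.png

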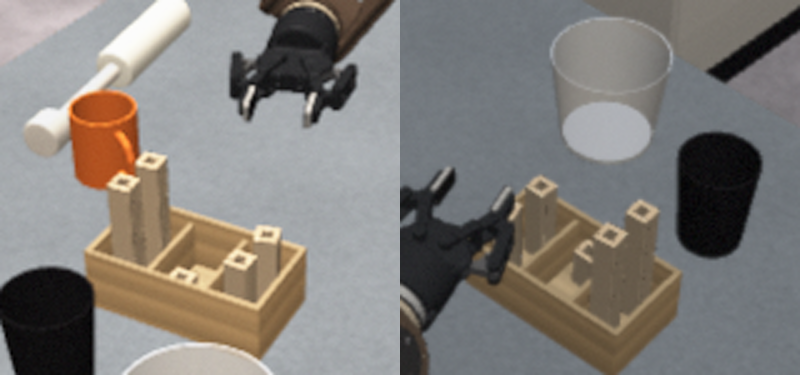

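The medium post stands in the left cell, top at scene (306.8,184), and everything else is unchanged. Joint 3 reads 2.485 against a stated limit of 2.48, so I'm easing it off, staying above everything.

{"name": "step_arm", "arguments": {"gripper": [-0.3, -0.3, -0.3, -0.3], "linear": [[0, 0, 0.03], [0, 0, 0.06], [0, 0, 0.06], [0, 0, 0.06]], "delta_rot": [[0, 0, 0], [0, 0, 0], [0, 0, 0], [0, 0, 0]]}}

```text
time: 24.28
eef_pos: [0.5169, -0.1571, 0.2027]
tcp_rot: [-0.579, 0.406, -0.405, 0.58]
contact_force: [0.1, 0.3, 0.2]
opening: 0.652
```

```bash
python3 - <<'E'
from h import *
st()
import pickle
C=pickle.load(open("c0.pkl","rb"));c=C["scene"];n=shot("scene")
for z in(.106,.118): 
    p=plane(c,306.8,184,z);a=np.radians(5);r=p[:2]-[.542,-.2225];print(z,p,"crate xy",r@[np.cos(a),np.sin(a)],r@[-np.sin(a),np.cos(a)])
# bystander change: mean image difference in mug / cup / tub windows
for k,(x,y,w,h) in dict(mug=(225,125,32,40),cup=(200,198,38,56),tub=(245,232,68,75)).items():
    print(k,np.abs(c["frame"][y:y+h,x:x+w].astype(int)-n["frame"][y:y+h,x:x+w]).mean().round(2))
E
```

```text
t 24.275 p [ 0.5169 -0.1571  0.2027] x [ 0.342 -0.94  -0.002] y [-0.001  0.002 -1.   ] z [ 0.94   0.342 -0.001] q [-0.983  0.098  2.425  1.766  1.433 -0.963] F [0.1 0.3 0.2] op 0.652
0.106 [ 0.52071669 -0.14675479  0.106     ] crate xy -0.014600686564128136 0.07731193728289906
0.118 [ 0.5343587  -0.13860161  0.118     ] crate xy -0.000299991260926808 0.08424511582150965
mug 3.47
cup 2.44
tub 2.32
```

```bash
python3 -c "
from plant import ctrl
print(ctrl.sign_off())"
```

```text
the job is handed in; nothing more can be done
None
```

Both posts are back in the box, each standing in the compartment with the stored post of its length, and the job is handed in at about 24 s of the 58 s allowed. Sign-off gives no verdict, so these are my own last checks.

**How I did it:** I gripped each post near one end and tipped it upright in the air. I lowered it into its cell and released it about 4 mm (long) and 12 mm (medium) above the floor, by my estimate. The long post went into the right cell and the medium into the left.

**What the checks showed:**
- **Long post:** upright in the right cell. Its top triangulated at z 0.154 m, against 0.156 m if it is fully down.
- **Medium post:** upright in the left cell at about x -15 mm, y +77 mm in the box frame. That position assumes it is down on the floor. At 12 mm too high it would also have fitted inside the cell, so its depth is less firmly confirmed than the long post's.
- **Everything else:** the three stored posts still stood in the last picture, and the cup, tub and mug looked unmoved. The arm was clear of everything, with no contact force.

**Disagreements:**
- **Joint 3 limit:** joint 3 briefly read 2.485 rad on the last retreat, against the stated 2.48 limit. I moved it back to 2.425, but I can't tell whether that counts as passing its range.
- **Measuring spread:** the wrist camera disagreed with the other two by 2–4 mm on where the posts lay, and two-view triangulation left about 5 mm between rays. Both were within the clearances.

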